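# Square the price-plate pile and switch the feeder on

## Robot

A 6-joint arm with a two-finger parallel gripper is mounted at the origin on the work surface. World frame = base frame: x ahead of the robot, y to its left, z up, the work surface at z = 0. Lengths are in m, angles in rad, forces in N, time in s.
With the tool pointing down it reaches from about 0.275 to 0.875 m from the base axis. Payload 12.5 kg.
Tool frame: the origin (TCP) lies midway between the tips of the shut fingers; the grasp point (between the pads) lies 19 mm behind it; z points along the fingers, y is the line along which they close (so a half turn about z gives the same grasp; the last joint's range is limited). The gripper opens to 85 mm and grips with 20 to 120 N. Pads are 22 mm wide; open, the fingers measure 114 mm over their backs; the gripper's body (76 mm by 85 mm) begins 54 mm behind the grasp point. The pads swing forward as they close: fully open they stand 13 mm farther back than shut.
Start: joints at [-1.282, 0.351, 1.652, -0, 1.139, -0.085], TCP at [0.201, -0.512, 0.231] pointing down, gripper open.
Joint ranges: [-2.75, 2.75], [-0.79, 2.1], [0.01, 2.65], [-1.57, 4.71], [0.07, 3.14], [-2.87, 2.87]. Speed limits (rad/s): [2.22, 2.22, 2.79, 3.14, 3.14, 3.14].

## Interface

Orientations are given as a rotation vector (axis times angle).
In Python, from cell import * gives the robot as it stands.
- The arm moves only by the tool move_arm, never from a script. Its argument "steps" is a list of rows, each an object of numbers: "dx", "dy", "dz": the shift along the world's x, y, z in m; "spin": the turn about the world's z in rad; "grip": the closure in counts, from 0 (fully open) to 255 (shut). A call has 1 to 12 rows; each row is the pose to reach, as a shift and turn from the pose commanded when the call began; what a row does not reach only later rows make up. A row lasts 1/8 s, in which the tool goes at most 62.5 mm and 10.7 degrees, less where a joint would pass 70% of its speed; a pose out of reach is approached as far as the arm can. A call with a gripper value outside its range is refused whole. The fingers move at their own pace and stop on an object; "force" is the grip in N (left out, the last holds). Time passes only in rows, so rows that repeat a pose let the fingers close. It gives the time, the measured TCP pose, the force, the opening and the grip force at its end, in the units of the state.
- get_obs(): the state, without advancing time (a new reading comes with each control period).
- get_image(name): name is "side" or "top" or "wrist"; returns a dict with "frame" (384x512x3 uint8, red, green, blue), "camera_matrix" (3x3 intrinsics, pixels), "R" (3x3) and "t" (3): a world point X has camera coordinates R X + t. Camera axes: x right, y down, z forward; pixel columns grow to the right and rows downward; lengths in m; the calibration is good to about 2 mm. The wrist camera is an equidistant fisheye: a pixel r from the principal point sees the ray r / f radians off the axis. A picture is of the moment at which its call begins. There is no depth.
- finish_job(): hands the job in; it is judged then, once.
The state is a dict: "time_s": time; "q": joint angles; "qvel": joint speeds; "tau": joint torques, N m; "ee_pos": TCP position; "tool_rot": TCP orientation; "force": force on the tool from outside, world axes, zero at the start; "torque": the same for the moment, N m; "width": finger opening in m; "grasp_force": force on a finger pad.
Only numpy, scipy, OpenCV 4.12 (cv2) and the standard library are available. Lean on these libraries where they do the work, as an engineer would, in place of code of your own. Each camera call takes 0.05 s, during which the arm holds its last target. There are 200 camera calls.

## Task

At the bakery counter, get the price-plate printer ready to run: tap the untidy pile of four blank price plates square, so that all four lie flat, flush on top of each other and snug against both stops of the feed tray (the blue head and the aluminium rail). Only then reach into the recessed slot and slide the small orange switch all the way to its green ON end. Leave the jar, the mug and the shaker where they stand.

Things in the scene. Friction and masses are not known exactly. Their poses are not given: they have to be found in the camera images.
- printer: Fixed low printer, 220 mm along its own x, 320 mm along its own y, flat grey deck 50 mm above the counter; origin at the centre of its underside, x away from the robot at yaw 0, y to the left. Its left edge carries a blue head (local y 100 to 160 mm, 45 mm above the deck). The deck is open on the robot's side of the pile and on its right, where the switch slot lies.
- tray_corner (a point): Inner back corner of the feed tray at tray floor height; axes as the printer's. Its y = 0 plane is the face of the blue head (side stop), its x = 0 plane the face of the aluminium rail (far stop, 22 mm above that floor, 100 mm long, 8 mm thick). The white tray floor is a pad 10 mm above the deck, from the corner to x = -48 mm and y = -74 mm, so plates overhang it on the two open sides.
- plate0: Lowest blank price plate of the pile (yellow rigid plastic), 54 mm along its own x, 86 mm along its own y, 5 mm thick, about 35 g; origin at the centre of its underside, z up; loose. Home when its origin is at x = -27 mm, y = -43 mm in the frame of tray_corner and its axes are parallel to that frame's.
- plate1: Second blank price plate of the pile (red rigid plastic), 54 mm along its own x, 86 mm along its own y, 5 mm thick, about 35 g; origin at the centre of its underside, z up; loose. Home when its origin is at x = -27 mm, y = -43 mm in the frame of tray_corner and its axes are parallel to that frame's.
- plate2: Third blank price plate of the pile (yellow rigid plastic), 54 mm along its own x, 86 mm along its own y, 5 mm thick, about 35 g; origin at the centre of its underside, z up; loose. Home when its origin is at x = -27 mm, y = -43 mm in the frame of tray_corner and its axes are parallel to that frame's.
- plate3: Top blank price plate of the pile (red rigid plastic), 54 mm along its own x, 86 mm along its own y, 5 mm thick, about 35 g; origin at the centre of its underside, z up; loose. Home when its origin is at x = -27 mm, y = -43 mm in the frame of tray_corner and its axes are parallel to that frame's.
- slot_centre (a point): Centre of the mouth of the switch's recessed slot, at deck height; axes parallel to the printer's. The slot is a black-floored rectangular recess 71 mm long (x), 34 mm wide (y), 7.5 mm deep with straight walls. A green bar on the deck marks its ON end (+x), a red bar its OFF end (-x).
- switch_top (a point): Centre of the top of the orange slide switch in the slot, flush with the deck; axes parallel to the printer's. The switch is a block 12 mm long (x), 24 mm wide (y), 7.5 mm high. When off there is at least 44 mm of empty slot on its -x side, room for a shut pair of fingertips to go in and push its upright -x face towards +x.
- nub (a joint): Travel of the orange slide switch along the printer's x, in m: 0 is off, 0.014 is fully on (end stop); starts between 0 and 0.003. It moves with about 2.5 N of friction and stays where it is left.
- jar: Jam jar with red cap, 68 mm across, 95 mm tall, standing loose on the counter; origin at the centre of its underside. Not to be moved.
- mug: Blue mug, 80 mm across with a side handle, 90 mm tall, standing loose; origin at the centre of its underside. Not to be moved.
- shaker: Steel shaker, 56 mm across, 85 mm tall, standing loose; origin at the centre of its underside. Not to be moved.

How it is judged:
By the outcome, as a careful person would: the job done as asked, in the order asked, and still so for the second after the job is handed in, with the robot touching nothing.
It also fails if it takes over 72 s, if anything falls off the work surface, if the arm or the gripper's body presses on something with over 40 N, if the wrist force passes 120 N, or if a joint passes its speed limit or range.

## Working session

There is one attempt and no reset: what is moved stays moved. The work goes in short steps, Python scripts to look and compute and a tool call to move; the robot and the scene stay as the last step left them, time stands still between calls to the robot, and variables do not carry over. Pictures are saved under pics/ and viewed, at most 10 in all, crops included, and the job is handed in when it is done.

Besides the shell and the picture viewer there is one more tool, called after "Call:" in YAML: its name, and indented under it one key for each argument. move_arm: Moves the arm, as the interface text tells. Its arguments: {"type":"object","properties":{"steps":{"type":"array"},"force":{"type":"number"}},"required":["steps"]}

```bash
mkdir -p pics; ls; cat > h.py <<'E'
from cell import *
import numpy as np, cv2
def ray(im,u,v,fish=False):
    K=np.array(im["camera_matrix"]);R=np.array(im["R"]);t=np.array(im["t"])
    d=np.array([(u-K[0,2])/K[0,0],(v-K[1,2])/K[1,1],1.])
    if fish:
        a=np.hypot(d[0],d[1]); d=np.array([d[0]/a*np.sin(a),d[1]/a*np.sin(a),np.cos(a)]) if a>1e-9 else np.array([0,0,1.])
    return -R.T@t, R.T@d
def onz(im,u,v,z,fish=False):
    c,d=ray(im,u,v,fish); return c+d*(z-c[2])/d[2]
def proj(im,X):
    K=np.array(im["camera_matrix"]);p=K@(np.array(im["R"])@np.array(X)+np.array(im["t"]));return p[:2]/p[2]
def save(im,n): cv2.imwrite(f"pics/{n}.png",im["frame"][:,:,::-1])
E
python3 - <<'E'
from h import *
import pickle
d={n:get_image(n) for n in("top","side","wrist")}
pickle.dump(d,open("d0.pkl","wb"))
a=np.hstack([d["top"]["frame"],d["side"]["frame"]])
save(d["top"],"top0");save(d["side"],"side0")
for n in d: print(n,np.round(-np.array(d[n]["R"]).T@d[n]["t"],3),np.round(d[n]["camera_matrix"],1).tolist())
print(get_obs())
E
```

```text
pics
top [ 0.27  -0.003  1.362] [[444.8, 0.0, 257.0], [0.0, 444.8, 195.1], [0.0, 0.0, 1.0]]
side [ 0.461 -0.886  0.812] [[476.6, 0.0, 253.4], [0.0, 476.6, 185.4], [0.0, 0.0, 1.0]]
wrist [ 0.277 -0.483  0.374] [[297.3, 0.0, 250.5], [0.0, 297.3, 190.0], [0.0, 0.0, 1.0]]
{'time_s': 0.15, 'q': array([-1.28163236e+00,  3.51111366e-01,  1.65226342e+00, -1.05537957e-05,
        1.13909731e+00, -8.46212422e-02]), 'qvel': array([-0.00072161, -0.00193045, -0.00172877,  0.00056481,  0.00031897,
        0.00087692]), 'tau': array([ 5.00908754e-04, -5.06248319e+01, -2.91502869e+01, -4.81741802e-05,
        3.37764090e-03,  5.54784140e-05]), 'ee_pos': array([ 0.20076733, -0.51177985,  0.23088789]), 'tool_rot': array([-3.08602612e+00, -5.83572819e-01,  1.55966756e-04]), 'force': array([-0.08524594, -0.45802439, -0.2361344 ]), 'torque': array([ 0.01627959, -0.04410071,  0.03868882]), 'grasp_force': 0.0, 'width': 0.08525391341555125}
```

View pics/top0.png

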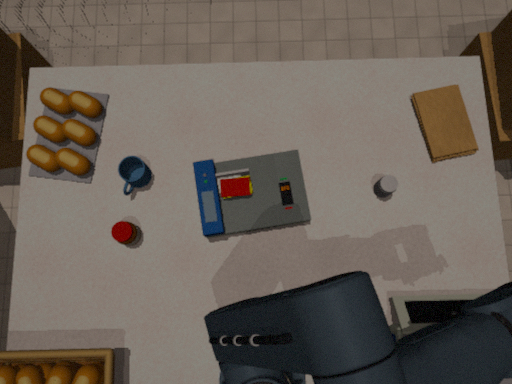

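View pics/side0.png

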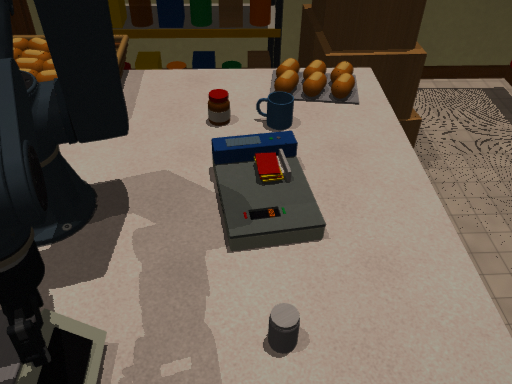

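The top view shows the printer at about (195–309, 151–237), with the pile at (236,187) and the slot at (286,193). Jar (123,233), mug (134,172) and shaker (385,186) are well clear. Next I get a coarse pose.

```bash
python3 - <<'E'
from h import *
import pickle
d=pickle.load(open("d0.pkl","rb"));im=d["top"]
P=[onz(im,*p,0.05) for p in [(298,151),(309,222)]]; Q=[onz(im,*p,0.095) for p in [(193.5,162),(204,236.5)]]
for p in P+Q: print(np.round(p,3))
print("yaw",[np.arctan2(a[1]-b[1],a[0]-b[0]) for a,b in (P,Q)])
print("pile",onz(im,236,187,.08),"slot",onz(im,286,193,.05))
w=d["wrist"];print(np.round(w["R"],3))
E
```

```text
[ 0.668 -0.129  0.05 ]
[ 0.448 -0.152  0.05 ]
[0.629 0.185 0.095]
[0.408 0.155 0.095]
yaw [np.float64(0.1044936559597112), np.float64(0.13752133989668172)]
pile [0.55337916 0.06179246 0.08      ] slot [ 0.53746397 -0.08687909  0.05      ]
[[ 0.366 -0.931 -0.002]
 [-0.883 -0.347  0.316]
 [-0.294 -0.114 -0.949]]
```

Call:
move_arm:
  steps:
    - {"dx": 0.05,"dy": 0.05,"spin": -0.05}
    - {"dx": 0.27,"dy": 0.5,"spin": -0.25}
    - {"dx": 0.27,"dy": 0.5,"spin": -0.25}
    - {"dx": 0.27,"dy": 0.5,"spin": -0.25}
    - {"dx": 0.27,"dy": 0.5,"spin": -0.25}
    - {"dx": 0.27,"dy": 0.5,"spin": -0.25}
    - {"dx": 0.27,"dy": 0.5,"spin": -0.25}
    - {"dx": 0.27,"dy": 0.5,"spin": -0.25}
    - {"dx": 0.27,"dy": 0.5,"spin": -0.25}
    - {"dx": 0.27,"dy": 0.5,"spin": -0.25}
    - {"dx": 0.27,"dy": 0.5,"spin": -0.25}
    - {"dx": 0.27,"dy": 0.5,"spin": -0.25}

```text
$.steps[0]: bad value
```

```bash
python3 - <<'E'
from h import *
import pickle
w=get_image("wrist");pickle.dump(w,open("w1.pkl","wb"))
o=get_obs();print(o["ee_pos"],o["tool_rot"])
cv2.imwrite("pics/w1.png",cv2.resize(w["frame"][:,:,::-1],(800,600),interpolation=cv2.INTER_CUBIC))
E
```

```text
[ 0.20079112 -0.51184152  0.23097234] [-3.08621826e+00 -5.83606128e-01  1.28737666e-04]
```

View pics/w1.png

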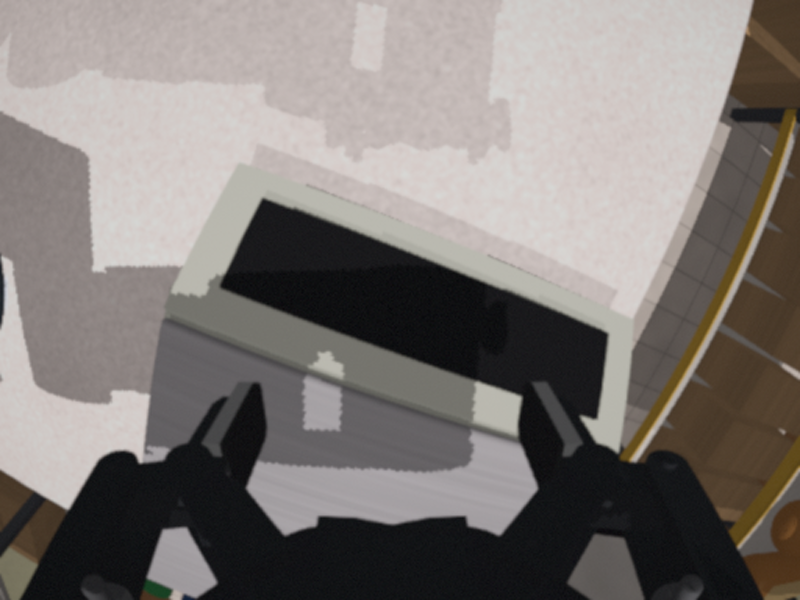

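The move was refused (rows probably need every key), so this picture only shows the counter under the start pose and the fingers at the bottom. I'll give all the keys.

Call:
move_arm:
  steps:
    - {"dx": 0.05,"dy": 0.05,"dz": 0,"spin": -0.05,"grip": 0}
    - {"dx": 0.27,"dy": 0.5,"dz": 0,"spin": -0.25,"grip": 0}
    - {"dx": 0.27,"dy": 0.5,"dz": 0,"spin": -0.25,"grip": 0}
    - {"dx": 0.27,"dy": 0.5,"dz": 0,"spin": -0.25,"grip": 0}
    - {"dx": 0.27,"dy": 0.5,"dz": 0,"spin": -0.25,"grip": 0}
    - {"dx": 0.27,"dy": 0.5,"dz": 0,"spin": -0.25,"grip": 0}
    - {"dx": 0.27,"dy": 0.5,"dz": 0,"spin": -0.25,"grip": 0}
    - {"dx": 0.27,"dy": 0.5,"dz": 0,"spin": -0.25,"grip": 0}
    - {"dx": 0.27,"dy": 0.5,"dz": 0,"spin": -0.25,"grip": 0}
    - {"dx": 0.27,"dy": 0.5,"dz": 0,"spin": -0.25,"grip": 0}
    - {"dx": 0.27,"dy": 0.5,"dz": 0,"spin": -0.25,"grip": 0}
    - {"dx": 0.27,"dy": 0.5,"dz": 0,"spin": -0.25,"grip": 0}

```text
time_s: 1.7
ee_pos: [0.4704, -0.0132, 0.2312]
tool_rot: [3.136, 0.192, -0.001]
force: [0.6, -0.0, 0.6]
width: 0.0856
grasp_force: 0.0
```

```bash
python3 - <<'E'
from h import *
import pickle
w=get_image("wrist");pickle.dump(w,open("w1.pkl","wb"))
cv2.imwrite("pics/w2.png",cv2.resize(w["frame"][:,:,::-1],(800,600),interpolation=cv2.INTER_CUBIC))
E
```

```text
(no output)
```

View pics/w2.png

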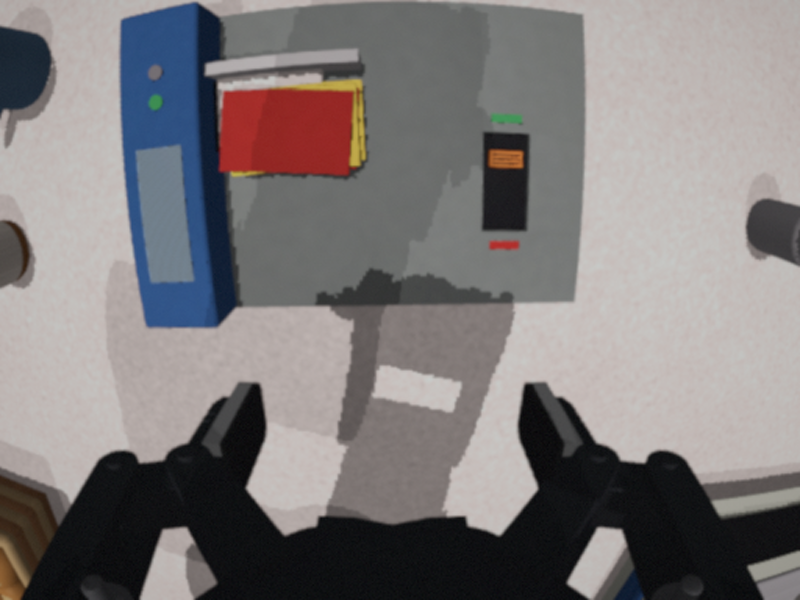

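The wrist view (800-px scale) shows the slot at (484–528, 132–230), the switch at (506,159), the rail face from (207,75) to (360,62), and the top red plate with corners (222,91), (354,91), (351,176) and (219,170). A yellow edge sticks out on the right to x=367.

```bash
cat > m.py <<'E'
from h import *
def rect(w,mask,z,n=""):
    cs,_=cv2.findContours(mask.astype(np.uint8),cv2.RETR_EXTERNAL,cv2.CHAIN_APPROX_NONE)
    c=max(cs,key=cv2.contourArea)[:,0]
    p=np.array([onz(w,u,v,z,True)[:2] for u,v in c])*1000
    r=cv2.minAreaRect(p.astype(np.float32))
    ang=(r[2]+45)%90-45
    print(n,"c",np.round(r[0],1),"size",np.round(r[1],1),"ang",round(ang,2)); return r,p
def box(f,u0,v0,u1,v1):
    m=np.zeros(f.shape[:2],bool);m[v0:v1,u0:u1]=1;return m
E
python3 - <<'E'
from m import *
import pickle
w=pickle.load(open("w1.pkl","rb"));f=w["frame"].astype(int);R,G,B=f[...,0],f[...,1],f[...,2]
b=box(f,300,78,345,152)
slot=(b&((f.max(2)<60)|((R>150)&(B<90)&(G>60))))
rect(w,slot,.05,"slot")
rect(w,b&(R>150)&(G>50)&(B<100),.05,"switch")
rb=box(f,130,45,240,120)
red=rb&(R>110)&(G<60)&(B<60); rect(w,red,.08,"red")
rect(w,rb&(R>110)&(B<90),.075,"pile")
for n,(u,v),z in [("deckRF",(583,14),.05),("deckRN",(576,300),.05),("railtopL",(206,74),.082),("railtopR",(358,57),.082),("railbackR",(357,48),.082),("headfarR",(197,4),.095),("headnearR",(217,326),.095),("headbotnear",(238,306),.05),("headbotfar",(220,14),.05),("headL",(122,20),.095),("headLn",(147,326),.095)]:
    print(n,np.round(onz(w,u*.64,v*.64,z,True)*1000,1))
for n,k in [("grn",b),]: pass
E
```

```text
slot c [539.8 -86.3] size [68.4 31.9] ang 8.09
switch c [555.5 -84.1] size [10.1 21.8] ang 9.87
red c [555.2  65.3] size [52.8 86.1] ang 3.06
pile c [558.5  63. ] size [61.9 97.5] ang 5.96
deckRF [ 675.5 -128.3   50. ]
deckRN [ 459.4 -160.1   50. ]
railtopL [590.7 121.4  82. ]
railtopR [606.4  23.4  82. ]
railbackR [612.2  24.8  82. ]
headfarR [636.1 129.   95. ]
headnearR [423.9  99.8  95. ]
headbotnear [422.5  98.9  50. ]
headbotfar [640.9 130.6  50. ]
headL [629.  185.2  95. ]
headLn [415.9 155.7  95. ]
```

Printer yaw is about 0.142 rad. In printer-rotated coordinates the tray corner is near (602.5, 38), and the top plate is about 16 mm short in x and 9 mm short in y. I go to the near side of the pile with the fingers about 40 mm apart.

Call:
move_arm:
  steps:
    - {"dx": 0.029,"dy": 0.077,"dz": -0.03,"spin": 0.02,"grip": 135}
    - {"dx": 0.029,"dy": 0.077,"dz": -0.08,"spin": 0.02,"grip": 135}
    - {"dx": 0.029,"dy": 0.077,"dz": -0.13,"spin": 0.02,"grip": 135}
    - {"dx": 0.029,"dy": 0.077,"dz": -0.16,"spin": 0.02,"grip": 135}
    - {"dx": 0.029,"dy": 0.077,"dz": -0.17,"spin": 0.02,"grip": 135}
    - {"dx": 0.029,"dy": 0.077,"dz": -0.17,"spin": 0.02,"grip": 135}
    - {"dx": 0.029,"dy": 0.077,"dz": -0.17,"spin": 0.02,"grip": 135}

```text
time_s: 2.62
ee_pos: [0.5007, 0.0647, 0.0626]
tool_rot: [3.133, 0.225, 0.003]
force: [-0.4, -0.4, 0.4]
width: 0.04
grasp_force: 0.0
```

Call:
move_arm:
  steps:
    - {"dx": 0,"dy": 0,"dz": -0.003,"spin": 0,"grip": 135}
    - {"dx": 0,"dy": 0,"dz": -0.006,"spin": 0,"grip": 135}
    - {"dx": 0,"dy": 0,"dz": -0.006,"spin": 0,"grip": 135}

```text
time_s: 3.0
ee_pos: [0.4998, 0.065, 0.0552]
tool_rot: [3.133, 0.226, -0.0]
force: [-0.1, -0.3, 0.6]
width: 0.0401
grasp_force: 0.0
```

```bash
python3 - <<'E'
from h import *
w=get_image("wrist")
cv2.imwrite("pics/w3.png",cv2.resize(w["frame"][:,:,::-1],(800,600),interpolation=cv2.INTER_CUBIC))
E
```

```text
(no output)
```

View pics/w3.png

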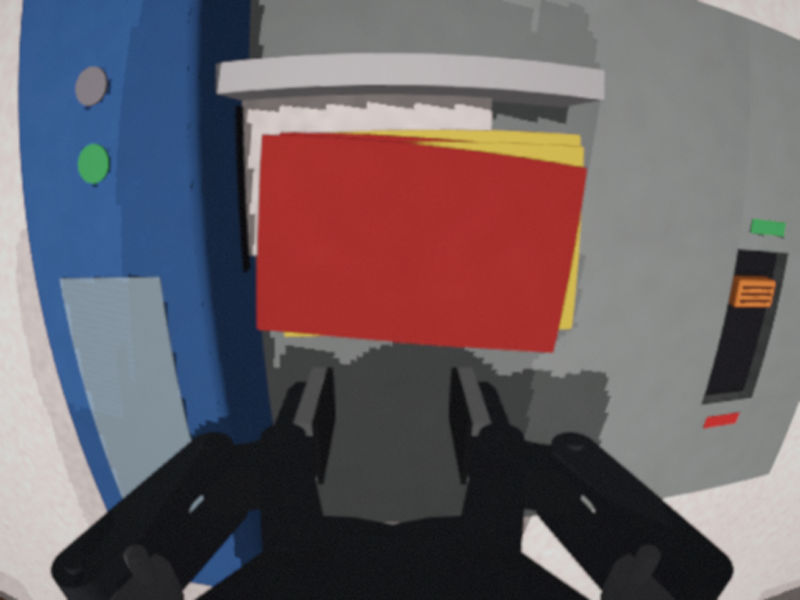

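The fingertips stand at (315,370) and (465,370), just short of the pile's near edge (y≈335–350). The plates lie flat, with the top one twisted. I lower a little further to feel for the deck.

Call:
move_arm:
  steps:
    - {"dx": 0,"dy": 0,"dz": -0.002,"spin": 0,"grip": 135}
    - {"dx": 0,"dy": 0,"dz": -0.003,"spin": 0,"grip": 135}
    - {"dx": 0,"dy": 0,"dz": -0.003,"spin": 0,"grip": 135}

```text
time_s: 3.42
ee_pos: [0.4998, 0.065, 0.0522]
tool_rot: [-3.133, -0.226, 0.0]
force: [-0.0, 0.1, 0.2]
width: 0.0402
grasp_force: 0.0
```

Call:
move_arm:
  steps:
    - {"dx": 0,"dy": 0,"dz": -0.001,"spin": 0,"grip": 135}
    - {"dx": 0,"dy": 0,"dz": -0.002,"spin": 0,"grip": 135}
    - {"dx": 0,"dy": 0,"dz": -0.002,"spin": 0,"grip": 135}

```text
time_s: 3.8
ee_pos: [0.4998, 0.065, 0.0502]
tool_rot: [-3.133, -0.226, 0.0]
force: [-0.9, 0.7, 0.3]
width: 0.0402
grasp_force: 0.0
```

Call:
move_arm:
  steps:
    - {"dx": 0.005,"dy": 0.0007,"dz": 0,"spin": 0,"grip": 135}
    - {"dx": 0.009,"dy": 0.0013,"dz": 0,"spin": 0,"grip": 135}
    - {"dx": 0.013,"dy": 0.0018,"dz": 0,"spin": 0,"grip": 135}
    - {"dx": 0.017,"dy": 0.0024,"dz": 0,"spin": 0,"grip": 135}
    - {"dx": 0.02,"dy": 0.0028,"dz": 0,"spin": 0,"grip": 135}
    - {"dx": 0.023,"dy": 0.0033,"dz": 0,"spin": 0,"grip": 135}
    - {"dx": 0.026,"dy": 0.0037,"dz": 0,"spin": 0,"grip": 135}
    - {"dx": 0.028,"dy": 0.004,"dz": 0,"spin": 0,"grip": 135}
    - {"dx": 0.029,"dy": 0.0041,"dz": 0,"spin": 0,"grip": 135}

```text
time_s: 4.92
ee_pos: [0.5287, 0.0691, 0.0502]
tool_rot: [3.133, 0.226, -0.001]
force: [-3.4, -1.3, 1.8]
width: 0.0401
grasp_force: 2.0
```

Call:
move_arm:
  steps:
    - {"dx": 0.001,"dy": 0.0001,"dz": 0,"spin": 0,"grip": 135}
    - {"dx": 0.002,"dy": 0.0003,"dz": 0,"spin": 0,"grip": 135}
    - {"dx": 0.002,"dy": 0.0003,"dz": 0,"spin": 0,"grip": 135}

```text
time_s: 5.3
ee_pos: [0.5309, 0.0694, 0.0502]
tool_rot: [3.133, 0.226, 0.0]
force: [-1.6, -0.5, -0.4]
width: 0.04
grasp_force: 1.0
```

```bash
python3 - <<'E'
from h import *
w=get_image("wrist")
cv2.imwrite("pics/w4.png",cv2.resize(w["frame"][:,:,::-1],(800,600),interpolation=cv2.INTER_CUBIC))
E
```

```text
(no output)
```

View pics/w4.png

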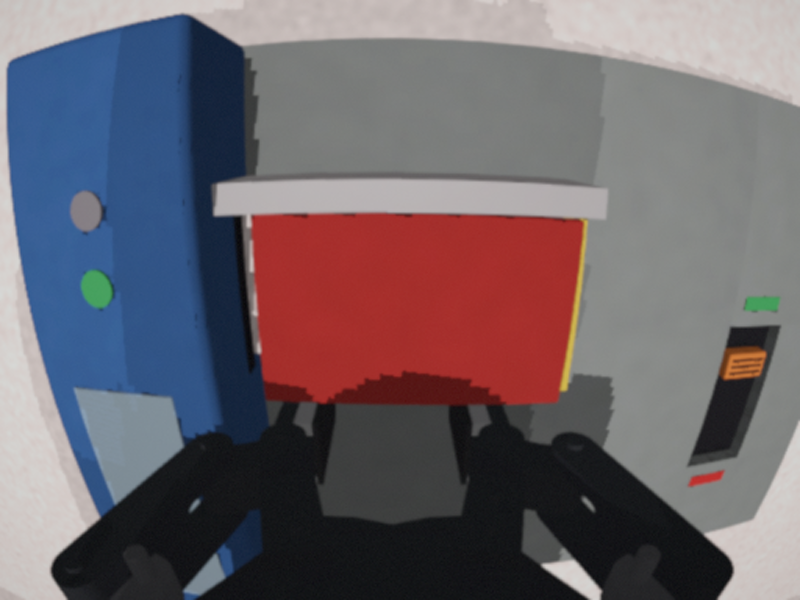

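The plates are now squared and near the rail: the red plate's far edge lies along (255–585, 215). I push on until the stop is felt.

Call:
move_arm:
  steps:
    - {"dx": 0.001,"dy": 0.0001,"dz": 0,"spin": 0,"grip": 135}
    - {"dx": 0.002,"dy": 0.0003,"dz": 0,"spin": 0,"grip": 135}
    - {"dx": 0.002,"dy": 0.0003,"dz": 0,"spin": 0,"grip": 135}

```text
time_s: 5.72
ee_pos: [0.5315, 0.0695, 0.0501]
tool_rot: [3.133, 0.226, -0.005]
force: [-9.9, -3.2, 5.9]
width: 0.0404
grasp_force: 5.1
```

Call:
move_arm:
  steps:
    - {"dx": -0.01,"dy": -0.0015,"dz": 0,"spin": 0,"grip": 135}
    - {"dx": -0.015,"dy": -0.002,"dz": 0.04,"spin": 0,"grip": 135}
    - {"dx": -0.015,"dy": -0.002,"dz": 0.07,"spin": 0.18,"grip": 212}
    - {"dx": 0.0,"dy": -0.03,"dz": 0.07,"spin": 0.36,"grip": 212}
    - {"dx": 0.02,"dy": -0.05,"dz": 0.07,"spin": 0.54,"grip": 212}
    - {"dx": 0.044,"dy": -0.07,"dz": 0.07,"spin": 0.72,"grip": 212}
    - {"dx": 0.044,"dy": -0.07,"dz": 0.07,"spin": 0.9,"grip": 212}
    - {"dx": 0.044,"dy": -0.07,"dz": 0.07,"spin": 1.08,"grip": 212}
    - {"dx": 0.044,"dy": -0.07,"dz": 0.07,"spin": 1.26,"grip": 212}
    - {"dx": 0.044,"dy": -0.07,"dz": 0.07,"spin": 1.44,"grip": 212}
    - {"dx": 0.044,"dy": -0.07,"dz": 0.07,"spin": 1.57,"grip": 212}
    - {"dx": 0.044,"dy": -0.07,"dz": 0.07,"spin": 1.57,"grip": 212}

```text
time_s: 7.22
ee_pos: [0.577, -0.0003, 0.1204]
tool_rot: [2.058, 2.373, 0.001]
force: [-0.7, 0.4, -0.7]
width: 0.0146
grasp_force: 0.0
```

```bash
python3 - <<'E'
from h import *
import pickle
w=get_image("wrist");pickle.dump(w,open("w5.pkl","wb"));o=get_obs();print(o["ee_pos"],o["tool_rot"],o["width"])
cv2.imwrite("pics/w5.png",cv2.resize(w["frame"][:,:,::-1],(800,600),interpolation=cv2.INTER_CUBIC))
E
```

```text
[ 5.76960872e-01 -2.71428526e-04  1.20401570e-01] [2.05997819e+00 2.37107973e+00 8.69715032e-04] 0.01417586737056267
```

View pics/w5.png

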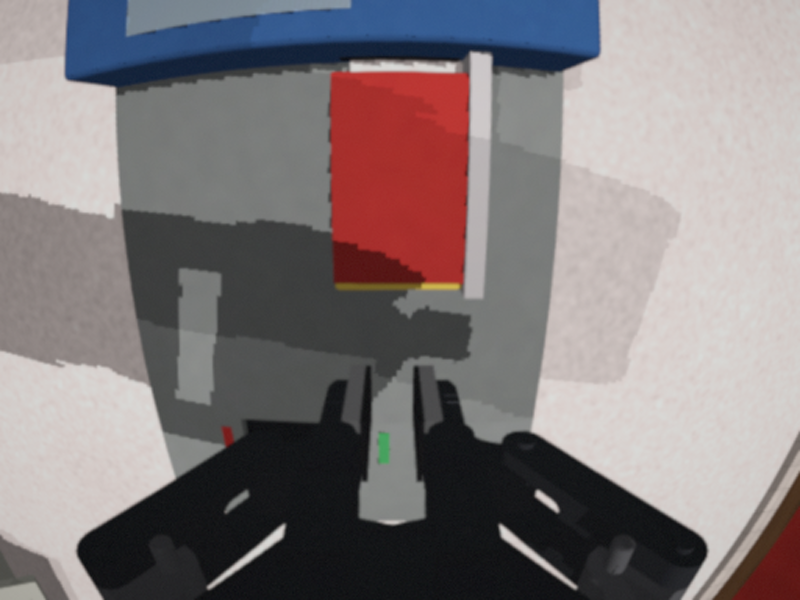

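The pile is flush with the rail, with a small gap left to the head (strip at y≈66). The fingers are centred on it. I descend and push towards the head.

Call:
move_arm:
  steps:
    - {"dx": 0,"dy": 0,"dz": -0.03,"spin": 0,"grip": 212}
    - {"dx": 0,"dy": 0,"dz": -0.055,"spin": 0,"grip": 212}
    - {"dx": 0,"dy": 0,"dz": -0.065,"spin": 0,"grip": 212}
    - {"dx": 0,"dy": 0,"dz": -0.068,"spin": 0,"grip": 212}
    - {"dx": 0,"dy": 0,"dz": -0.068,"spin": 0,"grip": 212}

```text
time_s: 7.9
ee_pos: [0.5773, -0.0003, 0.0529]
tool_rot: [2.057, 2.373, 0.001]
force: [0.6, -0.1, -0.4]
width: 0.0144
grasp_force: 0.0
```

Call:
move_arm:
  steps:
    - {"dx": -0.0007,"dy": 0.005,"dz": 0,"spin": 0,"grip": 212}
    - {"dx": -0.0013,"dy": 0.009,"dz": 0,"spin": 0,"grip": 212}
    - {"dx": -0.0017,"dy": 0.012,"dz": 0,"spin": 0,"grip": 212}
    - {"dx": -0.0021,"dy": 0.015,"dz": 0,"spin": 0,"grip": 212}
    - {"dx": -0.0025,"dy": 0.0175,"dz": 0,"spin": 0,"grip": 212}
    - {"dx": -0.0028,"dy": 0.0195,"dz": 0,"spin": 0,"grip": 212}
    - {"dx": -0.0028,"dy": 0.0195,"dz": 0,"spin": 0,"grip": 212}

```text
time_s: 8.78
ee_pos: [0.574, 0.0194, 0.0523]
tool_rot: [-2.057, -2.374, -0.0]
force: [0.0, -1.2, 0.4]
width: 0.0145
grasp_force: 0.3
```

Call:
move_arm:
  steps:
    - {"dx": -0.0001,"dy": 0.001,"dz": 0,"spin": 0,"grip": 212}
    - {"dx": -0.0003,"dy": 0.002,"dz": 0,"spin": 0,"grip": 212}
    - {"dx": -0.0003,"dy": 0.002,"dz": 0,"spin": 0,"grip": 212}

```text
time_s: 9.15
ee_pos: [0.5737, 0.0213, 0.0522]
tool_rot: [-2.057, -2.374, 0.0]
force: [0.1, -0.5, 1.1]
width: 0.0147
grasp_force: 0.5
```

Call:
move_arm:
  steps:
    - {"dx": -0.0001,"dy": 0.001,"dz": 0,"spin": 0,"grip": 212}
    - {"dx": -0.0003,"dy": 0.002,"dz": 0,"spin": 0,"grip": 212}
    - {"dx": -0.0003,"dy": 0.002,"dz": 0,"spin": 0,"grip": 212}

```text
time_s: 9.52
ee_pos: [0.5735, 0.0231, 0.0523]
tool_rot: [2.057, 2.374, -0.0]
force: [0.5, -3.1, -0.8]
width: 0.0142
grasp_force: 1.8
```

Call:
move_arm:
  steps:
    - {"dx": -0.0001,"dy": 0.001,"dz": 0,"spin": 0,"grip": 212}
    - {"dx": -0.0001,"dy": 0.001,"dz": 0,"spin": 0,"grip": 212}

```text
time_s: 9.78
ee_pos: [0.5735, 0.0231, 0.0523]
tool_rot: [2.056, 2.374, -0.002]
force: [0.5, -11.3, -0.3]
width: 0.0142
grasp_force: 5.4
```

Call:
move_arm:
  steps:
    - {"dx": 0.001,"dy": -0.007,"dz": 0,"spin": 0,"grip": 212}
    - {"dx": 0.002,"dy": -0.015,"dz": 0,"spin": 0,"grip": 212}
    - {"dx": 0.002,"dy": -0.015,"dz": 0.04,"spin": 0,"grip": 212}
    - {"dx": 0.002,"dy": -0.015,"dz": 0.07,"spin": -0.18,"grip": 135}
    - {"dx": -0.02,"dy": -0.01,"dz": 0.07,"spin": -0.36,"grip": 135}
    - {"dx": -0.04,"dy": 0.02,"dz": 0.07,"spin": -0.54,"grip": 135}
    - {"dx": -0.056,"dy": 0.046,"dz": 0.07,"spin": -0.72,"grip": 135}
    - {"dx": -0.056,"dy": 0.046,"dz": 0.07,"spin": -0.9,"grip": 135}
    - {"dx": -0.056,"dy": 0.046,"dz": 0.07,"spin": -1.08,"grip": 135}
    - {"dx": -0.056,"dy": 0.046,"dz": 0.07,"spin": -1.26,"grip": 135}
    - {"dx": -0.056,"dy": 0.046,"dz": 0.07,"spin": -1.44,"grip": 135}
    - {"dx": -0.056,"dy": 0.046,"dz": 0.07,"spin": -1.57,"grip": 135}

```text
time_s: 11.28
ee_pos: [0.5173, 0.0701, 0.1223]
tool_rot: [-3.134, -0.218, 0.0]
force: [0.9, -0.0, 0.4]
width: 0.0406
grasp_force: 0.0
```

Call:
move_arm:
  steps:
    - {"dx": 0,"dy": 0,"dz": -0.03,"spin": 0,"grip": 135}
    - {"dx": 0,"dy": 0,"dz": -0.055,"spin": 0,"grip": 135}
    - {"dx": 0,"dy": 0,"dz": -0.067,"spin": 0,"grip": 135}
    - {"dx": 0,"dy": 0,"dz": -0.071,"spin": 0,"grip": 135}
    - {"dx": 0,"dy": 0,"dz": -0.071,"spin": 0,"grip": 135}

```text
time_s: 11.9
ee_pos: [0.5177, 0.0702, 0.0518]
tool_rot: [-3.133, -0.226, -0.001]
force: [-0.2, -0.2, 0.6]
width: 0.0403
grasp_force: 0.0
```

Call:
move_arm:
  steps:
    - {"dx": 0.005,"dy": 0.0007,"dz": 0,"spin": 0,"grip": 135}
    - {"dx": 0.009,"dy": 0.0013,"dz": 0,"spin": 0,"grip": 135}
    - {"dx": 0.011,"dy": 0.0016,"dz": 0,"spin": 0,"grip": 135}
    - {"dx": 0.0125,"dy": 0.0018,"dz": 0,"spin": 0,"grip": 135}
    - {"dx": 0.0135,"dy": 0.0019,"dz": 0,"spin": 0,"grip": 135}
    - {"dx": 0.0135,"dy": 0.0019,"dz": 0,"spin": 0,"grip": 135}

```text
time_s: 12.65
ee_pos: [0.5308, 0.0721, 0.0513]
tool_rot: [-3.133, -0.226, 0.0]
force: [0.0, -0.1, -0.2]
width: 0.0403
grasp_force: 0.0
```

Call:
move_arm:
  steps:
    - {"dx": 0.001,"dy": 0.0001,"dz": 0,"spin": 0,"grip": 135}
    - {"dx": 0.001,"dy": 0.0001,"dz": 0,"spin": 0,"grip": 135}

```text
time_s: 12.9
ee_pos: [0.5311, 0.0721, 0.0512]
tool_rot: [3.133, 0.226, -0.003]
force: [-5.9, -0.8, 3.2]
width: 0.04
grasp_force: 2.8
```

Call:
move_arm:
  steps:
    - {"dx": -0.007,"dy": -0.001,"dz": 0,"spin": 0,"grip": 135}
    - {"dx": -0.015,"dy": -0.002,"dz": 0,"spin": 0,"grip": 135}
    - {"dx": -0.015,"dy": -0.002,"dz": 0.05,"spin": 0,"grip": 135}
    - {"dx": -0.015,"dy": -0.03,"dz": 0.07,"spin": 0,"grip": 255}
    - {"dx": -0.005,"dy": -0.085,"dz": 0.07,"spin": 0,"grip": 255}
    - {"dx": -0.005,"dy": -0.13,"dz": 0.07,"spin": 0,"grip": 255}
    - {"dx": -0.005,"dy": -0.16,"dz": 0.07,"spin": 0,"grip": 255}
    - {"dx": -0.005,"dy": -0.16,"dz": 0.07,"spin": 0,"grip": 255}
    - {"dx": -0.005,"dy": -0.16,"dz": 0.07,"spin": 0,"grip": 255}

```text
time_s: 14.02
ee_pos: [0.5266, -0.0872, 0.1212]
tool_rot: [-3.133, -0.226, 0.0]
force: [-0.2, -0.7, -0.2]
width: 0.0001
grasp_force: 0.0
```

```bash
python3 - <<'E'
from h import *
import pickle
w=get_image("wrist");pickle.dump(w,open("w6.pkl","wb"));o=get_obs();p=o["ee_pos"]*1000;print(p,o["tool_rot"],o["width"],"local",p[0]*.99+p[1]*.1415,p[1]*.99-p[0]*.1415)
cv2.imwrite("pics/w6.png",cv2.resize(w["frame"][:,:,::-1],(800,600),interpolation=cv2.INTER_CUBIC))
E
```

```text
[526.6729477  -86.92611548 121.24766352] [-3.13320594e+00 -2.26733656e-01  1.33572622e-04] 9.867064527619258e-05 local 509.10617287979943 -160.58107642631842
```

View pics/w6.png

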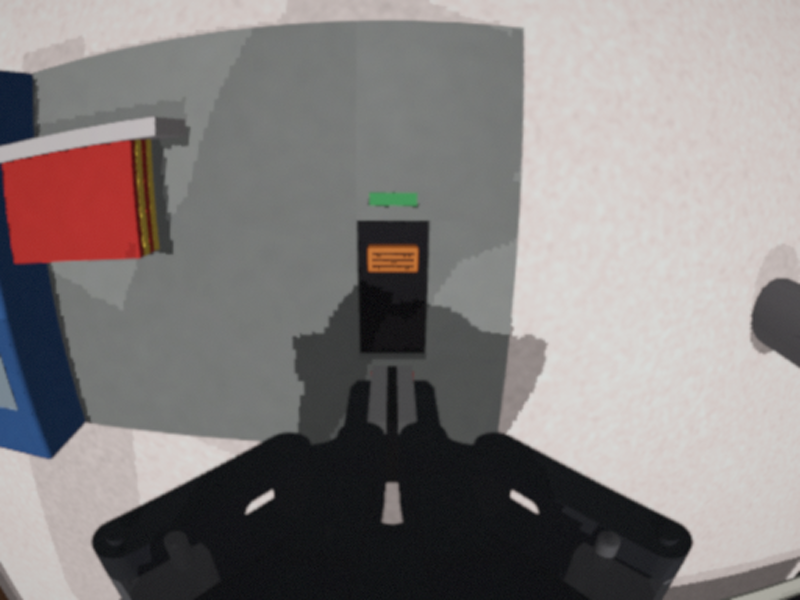

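The pile is square and flush at the upper left. The slot is at (358–429, 222–355), the switch at (393,259), and the fingers are in line with it at 392. I measure the slot once more from here.

```bash
python3 - <<'E'
from m import *
import pickle
w=pickle.load(open("w6.pkl","rb"));f=w["frame"].astype(int);R,G,B=f[...,0],f[...,1],f[...,2]
b=box(f,220,135,285,230)
L=lambda x,y:np.round([x*.99+y*.1415,y*.99-x*.1415],1)
sw=b&(R>140)&(G>50)&(B<100)
for n,m in (("slot",sw|(b&(f.max(2)<48))),("switch",sw)):
    r,p=rect(w,m,.05,n); print(L(*r[0]))
for p in [(358,222),(429,222),(427,355),(360,355)]: print(L(*(onz(w,p[0]*.64,p[1]*.64,.05,True)[:2]*1000)))
E
```

```text
slot c [540.2 -86.2] size [67.  33.1] ang 8.29
[ 522.6 -161.8]
switch c [555.9 -84.5] size [11.5 23. ] ang 8.29
[ 538.4 -162.4]
[ 556.  -146.1]
[ 556.1 -179.1]
[ 488.1 -180. ]
[ 488.  -145.8]
```

Call:
move_arm:
  steps:
    - {"dx": -0.001,"dy": -0.0017,"dz": -0.02,"spin": 0,"grip": 255}
    - {"dx": -0.001,"dy": -0.0017,"dz": -0.045,"spin": 0,"grip": 255}
    - {"dx": -0.001,"dy": -0.0017,"dz": -0.06,"spin": 0,"grip": 255}
    - {"dx": -0.001,"dy": -0.0017,"dz": -0.067,"spin": 0,"grip": 255}
    - {"dx": -0.001,"dy": -0.0017,"dz": -0.067,"spin": 0,"grip": 255}

```text
time_s: 14.7
ee_pos: [0.5259, -0.0893, 0.0543]
tool_rot: [-3.133, -0.226, 0.0]
force: [0.1, 0.2, 0.8]
width: -0.0005
grasp_force: 0.0
```

Call:
move_arm:
  steps:
    - {"dx": 0,"dy": 0,"dz": -0.003,"spin": 0,"grip": 255}
    - {"dx": 0,"dy": 0,"dz": -0.006,"spin": 0,"grip": 255}
    - {"dx": 0,"dy": 0,"dz": -0.008,"spin": 0,"grip": 255}
    - {"dx": 0,"dy": 0,"dz": -0.008,"spin": 0,"grip": 255}

```text
time_s: 15.2
ee_pos: [0.5258, -0.0895, 0.0462]
tool_rot: [-3.133, -0.226, 0.0]
force: [-0.5, 0.1, -0.4]
width: -0.0002
grasp_force: 0.0
```

Call:
move_arm:
  steps:
    - {"dx": 0.005,"dy": 0.0007,"dz": 0,"spin": 0,"grip": 255}
    - {"dx": 0.01,"dy": 0.0014,"dz": 0,"spin": 0,"grip": 255}
    - {"dx": 0.014,"dy": 0.002,"dz": 0,"spin": 0,"grip": 255}
    - {"dx": 0.017,"dy": 0.0024,"dz": 0,"spin": 0,"grip": 255}
    - {"dx": 0.02,"dy": 0.0029,"dz": 0,"spin": 0,"grip": 255}
    - {"dx": 0.022,"dy": 0.0031,"dz": 0,"spin": 0,"grip": 255}
    - {"dx": 0.022,"dy": 0.0031,"dz": 0,"spin": 0,"grip": 255}

```text
time_s: 16.08
ee_pos: [0.548, -0.0863, 0.0463]
tool_rot: [-3.133, -0.226, -0.001]
force: [-1.7, -0.4, 1.2]
width: 0.0002
grasp_force: 0.4
```

Call:
move_arm:
  steps:
    - {"dx": 0.001,"dy": 0.0001,"dz": 0,"spin": 0,"grip": 255}
    - {"dx": 0.002,"dy": 0.0003,"dz": 0,"spin": 0,"grip": 255}
    - {"dx": 0.002,"dy": 0.0003,"dz": 0,"spin": 0,"grip": 255}

```text
time_s: 16.45
ee_pos: [0.5499, -0.0861, 0.0463]
tool_rot: [-3.133, -0.226, 0.0]
force: [-2.1, -0.6, 1.0]
width: -0.0001
grasp_force: 1.0
```

Call:
move_arm:
  steps:
    - {"dx": 0.001,"dy": 0.0001,"dz": 0,"spin": 0,"grip": 255}
    - {"dx": 0.001,"dy": 0.0001,"dz": 0,"spin": 0,"grip": 255}

```text
time_s: 16.7
ee_pos: [0.5506, -0.086, 0.0462]
tool_rot: [-3.133, -0.226, 0.001]
force: [-4.1, -0.9, 2.5]
width: -0.0003
grasp_force: 2.0
```

Call:
move_arm:
  steps:
    - {"dx": 0.001,"dy": 0.0001,"dz": 0,"spin": 0,"grip": 255}
    - {"dx": 0.001,"dy": 0.0001,"dz": 0,"spin": 0,"grip": 255}

```text
time_s: 16.95
ee_pos: [0.5508, -0.0859, 0.0461]
tool_rot: [-3.133, -0.226, 0.004]
force: [-9.1, -1.7, 4.6]
width: -0.0
grasp_force: 4.4
```

Call:
move_arm:
  steps:
    - {"dx": 0.001,"dy": 0.0001,"dz": 0,"spin": 0,"grip": 255}
    - {"dx": 0.001,"dy": 0.0001,"dz": 0,"spin": 0,"grip": 255}

```text
time_s: 17.2
ee_pos: [0.5509, -0.0859, 0.046]
tool_rot: [-3.133, -0.226, 0.007]
force: [-12.7, -3.2, 7.5]
width: -0.0001
grasp_force: 6.7
```

The switch is at its end stop. I back out and go up to a checking view.

Call:
move_arm:
  steps:
    - {"dx": -0.007,"dy": -0.001,"dz": 0,"spin": 0,"grip": 255}
    - {"dx": -0.014,"dy": -0.002,"dz": 0,"spin": 0,"grip": 255}
    - {"dx": -0.014,"dy": -0.002,"dz": 0.04,"spin": 0,"grip": 255}
    - {"dx": -0.014,"dy": -0.002,"dz": 0.08,"spin": 0,"grip": 255}
    - {"dx": -0.05,"dy": 0.05,"dz": 0.13,"spin": 0,"grip": 255}
    - {"dx": -0.06,"dy": 0.11,"dz": 0.15,"spin": 0,"grip": 255}
    - {"dx": -0.06,"dy": 0.14,"dz": 0.15,"spin": 0,"grip": 255}
    - {"dx": -0.06,"dy": 0.14,"dz": 0.15,"spin": 0,"grip": 255}
    - {"dx": -0.06,"dy": 0.14,"dz": 0.15,"spin": 0,"grip": 255}

```text
time_s: 18.32
ee_pos: [0.4929, 0.0539, 0.1962]
tool_rot: [3.133, 0.226, 0.0]
force: [-0.3, -0.1, -0.2]
width: 0.0001
grasp_force: 0.0
```

```bash
python3 - <<'E'
from m import *
w=get_image("wrist");f=w["frame"].astype(int);R,G,B=f[...,0],f[...,1],f[...,2]
cv2.imwrite("pics/w7.png",cv2.resize(w["frame"][:,:,::-1],(800,600),interpolation=cv2.INTER_CUBIC))
L=lambda x,y:np.round([x*.99+y*.1415,y*.99-x*.1415],1)
r,_=rect(w,(R>100)&(G<60)&(B<60)&box(f,120,40,330,200),.08,"red");print(L(*r[0]))
r,_=rect(w,(R>140)&(G>60)&(B<100)&(G<150)&box(f,280,40,500,250),.05,"switch");print(L(*r[0]))
E
```

```text
red c [568.8  76.2] size [53.3 86.2] ang 7.97
[573.9  -5. ]
switch c [567.6 -82.2] size [12.3 24.5] ang 8.06
[ 550.3 -161.7]
```

View pics/w7.png

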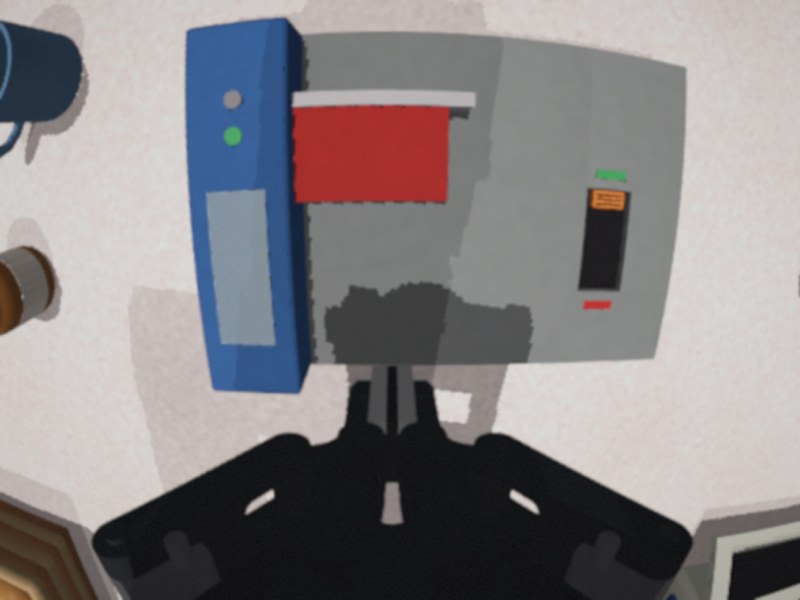

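The pile lies tight in the corner at (293–448, 107–203) with no lower plate showing, and the switch (609,199) is at the green end. I hand the job in.

```bash
python3 -c "
from cell import *
print(finish_job())"
```

```text
the job is handed in; nothing more can be done
None
```

The job is handed in after about 18 s on the robot's clock: the last image shows the four plates flush and tight in the tray corner, the switch (moved only after that) stopped hard at its green ON end, and the jar, mug and shaker not touched.

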